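# Set the brass filter bowl in the ring stand

### The arm

A 6-joint arm with a two-finger parallel gripper is mounted at the origin on the work surface. World frame = base frame: x ahead of the robot, y to its left, z up, the work surface at z = 0. Lengths are in m, angles in degrees, forces in N, time in s.
With the tool pointing down it reaches from about 0.35 to 0.875 m from the base axis. Payload 4.2 kg.
Tool frame: the origin (TCP) lies at the very end of the fingers, on their centre line; the grasp point (between the pads) lies 19 mm behind it (r.grip_point_offset is the distance from the TCP to the grasp point, in m); z points along the fingers, y is the line along which they close (so a half turn about z gives the same grasp; the last joint's range is limited). The gripper opens to 87 mm and grips with 3 to 60 N. Pads are 19 mm wide; open, the fingers measure 117 mm over their backs; the gripper's body (75 mm by 190 mm) begins 51 mm behind the grasp point.
Start: joints at [87.009, 22.042, 0.453, 0, -68.411, -14.817], TCP at [0.191, 0.595, 0.223] pointing down, gripper open.
Joint ranges: [-179.83, 179.83], [-69.29, 118.12], [-61.27, 80.66], [-181.25, 117.63], [-171.15, -9.14], [-177.46, 177.46]. Speed limits (degrees/s): [159.86, 159.86, 180, 180, 180, 180].

### API

Orientations are given as a 3x3 rotation matrix whose columns are the frame's x, y, z axes.
In Python, from station import r, cams gives the robot as it stands. The module is installed in compiled form; this text tells all that it offers.
- The arm moves only by the shell command python3 -m handwheel 'ROWS'. ROWS is JSON, a list that holds one entry, the list of rows, each a list of 7 numbers: the turn, a rotation vector about the tool's x, y, z in units of 6 degrees (1.0 is 6 degrees), then the shift along the tool's x, y, z in m, then the finger opening in m, from 0 to 0.087. In form: [[[ax, ay, az, x, y, z, jaw], ...]]. A call has 1 to 12 rows; each row shifts and turns the commanded pose from where the row before left it, along the tool's axes as they then stand; what a row does not reach is not made up. A row lasts 1/10 s, in which the tool goes at most 50 mm and 8.59 degrees, less where a joint would pass 70% of its speed; a pose out of reach is approached as far as the arm can. A call with a gripper value outside its range is refused whole. The fingers move at their own pace and stop on an object; the grip force is fixed at half the most. Time passes only in rows, so rows that do not move let the fingers close. It gives the time, the measured TCP pose, the force, the opening and the grip force at its end, in the units of the state.
- r.sense(): the state, without advancing time (a new reading comes with each control period).
- cams.capture(name): name is "scene" or "top" or "wrist"; returns the picture (420x560x3 uint8, red, green, blue); there is no depth.
- cams.get_calibration(name): a dict with "camera_matrix" (3x3 intrinsics, pixels), "k1" (the pictures are not rectified: a ray, as slopes to the right and down, at radius r is drawn at 1 + k1 r^2 times it, then the intrinsics apply), "rvec" (rotation vector, rad) and "tvec" (3), from world to camera coordinates, as OpenCV has them; the wrist camera has in their place "T_tool_cam" (4x4, takes a point from camera to tool coordinates, whose origin is the TCP and whose axes are the flange's). Camera axes: x right, y down, z forward; pixel columns grow to the right and rows downward; lengths in m; the calibration is good to about 2 mm. A picture is of the moment at which its call begins: read the wrist's pose just before it. get_calibration takes no time and is no camera call.
- r.finish_job(): hands the job in; it is judged then, once.
The state is a dict: "time_s": time; "joints": joint angles; "joint_velocities": joint speeds; "effort": joint torques, N m; "tcp_pos": TCP position; "ee_rot": TCP orientation; "wrist_force": force on the tool from outside, world axes, zero at the start; "moment": the same for the moment, N m; "gripper_width": opening from 0.0 (shut) to 1.0 (fully open); "gripper_force": force on a finger pad.
Only numpy, scipy, OpenCV 4.12 (cv2) and the standard library are available. Lean on these libraries where they do the work, as an engineer would, in place of code of your own. Each camera call takes 0.05 s, during which the arm holds its last target. There are 200 camera calls.

### The job

Take the brass filter bowl out of the blue tray and set it in the red ring stand on the bench, mouth up, centred in the ring and level, so its gasket can be fitted next. Lower it into the ring rather than dropping it, let go, and leave the silver-grey filter bowl in its place.

Things in the scene. Friction and masses are not known exactly. Their poses are not given: they have to be found in the camera images.
- brass_bowl_mid (a point): Yellow brass filter bowl: open-mouthed cup, straight wall 56 mm in outside diameter, hemispherical bottom (radius 28 mm), 74 mm tall, wall 4 mm, no handle, about 0.4 kg. The point is its centre, on the axis, 37 mm above its lowest point and 37 mm below its mouth; z runs up the axis to the mouth. Starts upright in one of the tray's two rubber rings.
- steel_bowl_mid (a point): Silver-grey aluminium filter bowl: open-mouthed cup, straight wall 56 mm in outside diameter, hemispherical bottom (radius 28 mm), 74 mm tall, wall 4 mm, no handle, about 0.4 kg. The point is its centre, on the axis, 37 mm above its lowest point and 37 mm below its mouth; z runs up the axis to the mouth. Stands in the tray's other rubber ring and stays there.
- tray: Blue tray, 120 x 250 mm (x, y), rim 12 mm high, fixed to the bench; origin under its centre. In it two black rubber rings, 50 mm outside, 36 mm hole, tops 17 mm above the bench, centres at y = -65 and +65 mm of the tray, each holding a bowl by its round bottom only.
- stand_seat (a point): Red ring stand: this point is the centre of the ring's hole, level with its top, 60 mm above the bench; z up. Ring of 7 mm round bar, 50 mm outside, 36 mm hole, on three legs and a dark round foot 110 mm across, fixed. A seated bowl rests on the ring by its round bottom, its centre 28 mm above this point; friction keeps any lean it is let go with.
Things that resemble listed ones, but are neither listed nor needed, are in the scene too. What is shaped like the part that bears brass_bowl_mid but pink is not meant. What is shaped like the part that bears stand_seat but purple is not meant.

How it is judged:
By the outcome, as a careful person would: the job done as asked, in the order asked, and still so for the second after the job is handed in, with the robot touching nothing.
It also fails if it takes over 38 s, if anything falls off the work surface, if the arm or the gripper's body presses on something with over 40 N, if the wrist force passes 120 N, or if a joint passes its speed limit or range.

## Working session

There is one attempt and no reset: what is moved stays moved. The work goes in short steps, Python scripts to look and compute and a shell command to move; the robot and the scene stay as the last step left them, time stands still between calls to the robot, and variables do not carry over. Pictures are saved under pics/ and viewed, at most 12 in all, crops included, and the job is handed in when it is done.

```bash
mkdir -p pics; cat > h.py <<'E'
import numpy as np, cv2
from station import r, cams
def cal(n):
    c=cams.get_calibration(n); K=np.array(c["camera_matrix"]); k=c["k1"]
    if "rvec" in c:
        R=cv2.Rodrigues(np.array(c["rvec"],float))[0]; t=np.array(c["tvec"],float).ravel()
    else:
        s=r.sense(); T=np.array(c["T_tool_cam"]); Rw=np.array(s["ee_rot"])
        Rc=Rw@T[:3,:3]; pc=Rw@T[:3,3]+np.array(s["tcp_pos"]); R=Rc.T; t=-R@pc
    return K,k,R,t
def ray(c,px):
    K,k,R,t=c; D=np.array([k,0,0,0,0],float)
    u=cv2.undistortPoints(np.array([[px]],float),K,D)[0,0]
    return -R.T@t, R.T@np.array([u[0],u[1],1])
def onz(c,px,z):
    o,d=ray(c,px); return o+d*(z-o[2])/d[2]
def proj(c,P):
    K,k,R,t=c
    return cv2.projectPoints(np.array([P],float),cv2.Rodrigues(R)[0],t,K,np.array([k,0,0,0,0],float))[0][0,0]
def snap(n,f):
    c=cal(n); im=cams.capture(n); cv2.imwrite("pics/"+f,im[:,:,::-1]); return c,im
E
python3 - <<'E'
from h import *
s=r.sense(); print(np.round(s["ee_rot"],3).tolist(), s["tcp_pos"])
for n in("scene","top"):
    c,im=snap(n,n+"0.png"); print(n,np.round(-c[2].T@c[3],3),np.round(c[2][2],2))
E
```

```text
[[0.952, -0.306, -0.001], [-0.306, -0.952, -0.002], [0.0, 0.002, -1.0]] [0.19091797 0.59448254 0.22145156]
scene [1.05  0.109 0.908] [-0.48 -0.14 -0.86]
top [ 0.379 -0.019  0.988] [ 0.19 -0.03 -0.98]
```

View pics/top0.png

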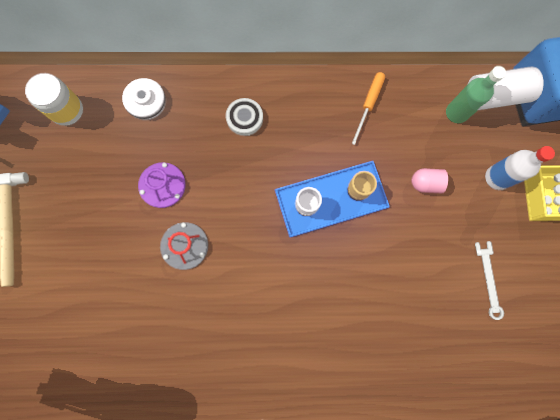

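View pics/scene0.png

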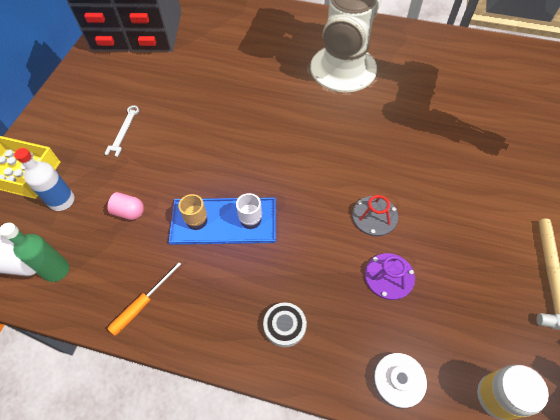

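Candidates, as top/scene pixels:
- **Bowls:** brass (362,185)/(193,210), silver (308,201)/(249,209), and a pink bowl lying on its side (430,181)/(126,206). I choose the brass one.
- **Stands:** red (180,243)/(379,203) and purple (157,181)/(395,267). I choose the red one.

Next I'll measure these and check a close crop.

```bash
cat > m.py <<'E'
from h import *
def mask(im,kind):
    H=cv2.cvtColor(im,cv2.COLOR_RGB2HSV); h,s,v=cv2.split(H)
    if kind=="brass": m=(h>12)&(h<28)&(s>110)&(v>100)
    if kind=="red": m=((h<6)|(h>174))&(s>170)&(v>110)
    if kind=="blue": m=(h>100)&(h<120)&(s>150)
    return m.astype(np.uint8)
def blob(im,kind,at,rad):
    m=mask(im,kind); w=np.zeros_like(m); cv2.circle(w,at,rad,1,-1); m*=w
    n,l,st,ce=cv2.connectedComponentsWithStats(m); i=1+np.argmax(st[1:,4]); return (l==i).astype(np.uint8),st[i],ce[i]
E
python3 - <<'E'
from m import *
ti=cv2.imread("pics/top0.png")[:,:,::-1].copy(); si=cv2.imread("pics/scene0.png")[:,:,::-1].copy()
T=cal("top");S=cal("scene")
for im,c,a,b,n in((ti,T,(362,185),(180,243),"top"),(si,S,(193,210),(379,203),"scene")):
    for k,p in(("brass",a),("red",b)):
        m,st,ce=blob(im,k,p,30); print(n,k,st,ce)
        if k=="brass": print(" hull min circ",cv2.minEnclosingCircle(cv2.findNonZero(m)))
    print(n,"tray")
    m=mask(im,"blue"); q,l,st,ce=cv2.connectedComponentsWithStats(m)
    if n=="top": i=l[215,345] or l[180,330]; print(st[i]); bx=cv2.boxPoints(cv2.minAreaRect(cv2.findNonZero((l==i).astype(np.uint8)))); print([np.round(onz(c,p,.012),3).tolist() for p in bx])
A=cv2.resize(ti[150:230,270:400],None,fx=3.5,fy=3.5,interpolation=2);B=cv2.resize(ti[200:280,140:220],None,fx=3.5,fy=3.5,interpolation=2)
C=cv2.resize(si[170:250,150:280],None,fx=3.5,fy=3.5,interpolation=2);D=cv2.resize(si[170:250,340:420],None,fx=3.5,fy=3.5,interpolation=2)
cv2.imwrite("pics/crop1.png",np.vstack([np.hstack([A,B]),np.hstack([C,D])])[:,:,::-1])
E
```

```text
top brass [351 172  25  24 296] [365.04054054 183.57094595]
 hull min circ ((362.9136047363281, 183.57330322265625), 12.188446998596191)
top red [178 253   7  10  14] [181.35714286 256.28571429]
top tray
[ 276  162  112   75 3557]
[[0.619, -0.037, 0.012], [0.69, -0.279, 0.012], [0.574, -0.306, 0.012], [0.506, -0.069, 0.012]]
scene brass [179 194  27  31 601] [192.20299501 209.08319468]
 hull min circ ((192.0, 209.5), 16.101341247558594)
scene red [360 195  30  29 167] [378.05389222 205.69461078]
scene tray
```

View pics/crop1.png

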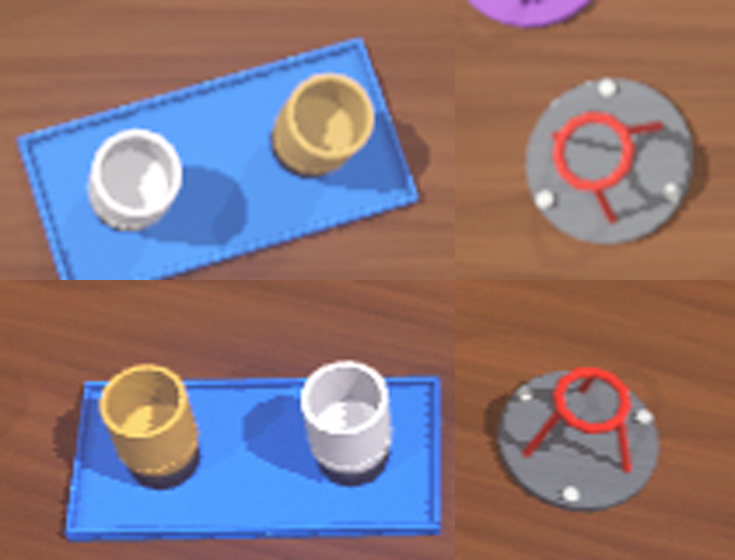

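The crop confirms it: the brass bowl's mouth is at top (364.3,182.9) / scene (190.9,204.9). The red ring's centre is at top (179.7,243.1) / scene (379.1,204.3). Both bowls stand upright.

```bash
python3 - <<'E'
from h import *
T=cal("top");S=cal("scene")
for n,z,a,b in(("mouth",.082,(364.3,182.9),(190.9,204.9)),("ring",.0565,(179.7,243.1),(379.1,204.3))):
    print(n,np.round(onz(T,a,z),4),np.round(onz(S,b,z),4))
print(np.array(cams.get_calibration("wrist")["T_tool_cam"]).round(3).tolist())
s=r.sense();print(s["joints"],s["time_s"],np.degrees(np.arctan2(s["ee_rot"][1][1],s["ee_rot"][0][1])))
E
```

```text
mouth [ 0.6149 -0.2353  0.082 ] [ 0.6193 -0.2323  0.082 ]
ring [0.4886 0.1763 0.0565] [0.4912 0.1791 0.0565]
[[-0.001, -0.957, -0.291, 0.082], [1.0, -0.001, -0.001, 0.0], [0.001, -0.291, 0.957, -0.161], [0.0, 0.0, 0.0, 1.0]]
[ 8.70093553e+01  2.20872323e+01  3.87639579e-01 -2.52291769e-02
 -6.84118809e+01 -1.48175885e+01] 0.1 -107.81754450607046
```

```bash
python3 -m handwheel '[[[0,0,0,0.02,0.02,0,0.087],[0,0,0,0.033,0.033,0,0.087],[0,0,0,0.033,0.033,0,0.087],[0,0,0,0.033,0.033,0,0.087],[0,0,0,0.033,0.033,0,0.087],[0,0,0,0.033,0.033,0,0.087],[0,0,0,0.033,0.033,0,0.087],[0,0,0,0.033,0.033,0.0,0.087],[0,0,0,0.033,0.033,0,0.087],[0,0,0,0.033,0.033,0,0.087],[0,0,0,0.033,0.033,0,0.087],[0,0,0,0.033,0.033,0,0.087]]]'
python3 -m handwheel '[[[0,0,0,0.033,0.033,0,0.087],[0,0,0,0.033,0.033,0,0.087],[0,0,0,0.033,0.033,0,0.087],[0,0,0,0.033,0.033,0.01,0.087],[0,0,0,0.033,0.033,0.01,0.087],[0,0,0,0.033,0.033,0.01,0.087],[0,0,0,0.033,0.033,0.01,0.087],[0,0,0,0.033,0.033,0,0.087],[0,0,0,0.013,0.012,0,0.087],[0,0,0,0,0,0,0.087],[0,0,0,0,0,0,0.087]]]'
python3 - <<'E'
from h import *
s=r.sense();print(np.round(s["joints"],1),s["time_s"],s["tcp_pos"],np.round(s["ee_rot"],4).tolist())
c,im=snap("wrist","w1.png"); np.savez("w1",K=c[0],k=c[1],R=c[2],t=c[3]); print(proj(c,[.617,-.234,.082]))
E
```

```text
time_s: 1.3
tcp_pos: [0.4389, 0.1114, 0.2225]
ee_rot: [[0.952, -0.305, -0.0], [-0.305, -0.952, 0.0], [-0.0, -0.0, -1.0]]
wrist_force: [0.6, 0.1, -0.4]
gripper_width: 1.004
gripper_force: 0.0
time_s: 2.4
tcp_pos: [0.6173, -0.2342, 0.1815]
ee_rot: [[0.952, -0.307, -0.002], [-0.307, -0.952, 0.001], [-0.002, -0.0, -1.0]]
wrist_force: [0.5, 0.0, -0.5]
gripper_width: 1.002
gripper_force: 0.0
[ -6.8  27.1   2.6  -0.  -65.6  78.9] 2.4 [ 0.61734512 -0.23418406  0.18154755] [[0.9518, -0.3066, -0.0019], [-0.3066, -0.9518, 0.0007], [-0.002, -0.0001, -1.0]]
[282.94875845 213.05886718]
```

View pics/w1.png

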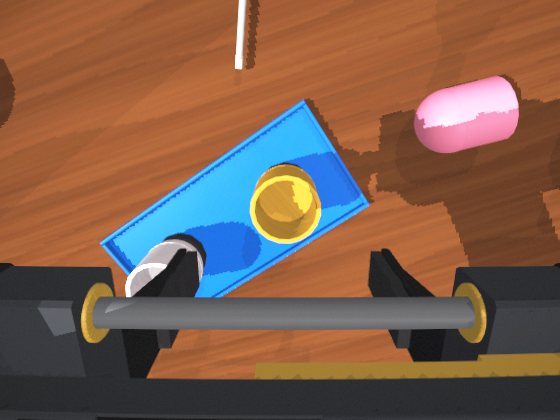

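The brass bowl's mouth is around (285,209), close to the predicted (283,213). The silver bowl is clear of the fingers' path. I'll fit the ellipse.

```bash
python3 - <<'E'
from m import *
d=np.load("w1.npz"); c=(d["K"],float(d["k"]),d["R"],d["t"])
im=cv2.imread("pics/w1.png")[:,:,::-1].copy()
H=cv2.cvtColor(im,cv2.COLOR_RGB2HSV); m=((H[...,0]>12)&(H[...,0]<35)&(H[...,1]>110)&(H[...,2]>60)).astype(np.uint8)
w=np.zeros_like(m); cv2.circle(w,(285,205),55,1,-1); m*=w
n,l,st,ce=cv2.connectedComponentsWithStats(m); i=1+np.argmax(st[1:,4]); print(st[i])
cn=max(cv2.findContours((l==i).astype(np.uint8),0,1)[0],key=len)[:,0]
# lower side of outline = near rim of the mouth: cast on z=.082, fit circle r=28
p=cn[cn[:,1]>198]; P=np.array([onz(c,q.astype(float),.082)[:2] for q in p])
from scipy.optimize import least_squares
f=least_squares(lambda v:np.hypot(*(P-v[:2]).T)-v[2],[.617,-.234,.028],loss="soft_l1",f_scale=.001); print(f.x,np.abs(f.fun).mean())
f2=least_squares(lambda v:np.hypot(*(P-v).T)-.028,[.617,-.234],loss="soft_l1",f_scale=.001);print(f2.x)
R=np.array(r.sense()["ee_rot"]); print("tool shift",R.T@(np.r_[f2.x,.041]-r.sense()["tcp_pos"]))
o=onz(c,(280,210),.082)
crop=cv2.resize(im[140:260,220:380],None,fx=4,fy=4,interpolation=2)
q=proj(c,[*f2.x,.082]);print(q)
for a in np.linspace(0,6.28,60):
    x=proj(c,[f2.x[0]+.028*np.cos(a),f2.x[1]+.028*np.sin(a),.082]);cv2.circle(crop,tuple(int(v) for v in ((x-[220,140])*4)),2,(255,0,255),-1)
cv2.imwrite("pics/w1c.png",crop[:,:,::-1])
E
```

```text
[ 251  164   70   79 4273]
[ 0.61903388 -0.23653995  0.02664821] 0.00022357002238680438
[ 0.62059478 -0.23702859]
tool shift [0.0043091  0.0022663  0.14107948]
[285.25004024 207.6800432 ]
```

View pics/w1c.png

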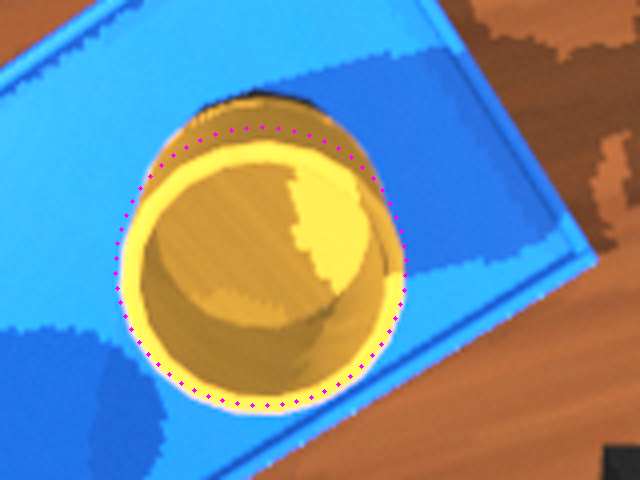

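```bash
python3 -m handwheel '[[[0,0,0,0.003,0.002,0.02,0.087],[0,0,0,0,0,0.04,0.087],[0,0,0,0,0,0.04,0.087],[0,0,0,0,0,0.025,0.087],[0,0,0,0,0,0.01,0.087],[0,0,0,0,0,0,0.075],[0,0,0,0,0,0,0.066],[0,0,0,0,0,0,0.06],[0,0,0,0,0,0,0.057],[0,0,0,0,0,0,0.05],[0,0,0,0,0,0,0.04],[0,0,0,0,0,0,0.04]]]'
python3 - <<'E'
from h import *
s=r.sense();print(s["gripper_width"]*87,s["gripper_force"],s["wrist_force"],s["moment"])
E
```

```text
time_s: 3.65
tcp_pos: [0.6208, -0.2371, 0.0485]
ee_rot: [[0.952, -0.306, 0.002], [-0.306, -0.952, -0.0], [0.002, -0.0, -1.0]]
wrist_force: [-0.2, 0.5, 4.0]
gripper_width: 0.63
gripper_force: 29.8
54.78049625484895 29.76029442412255 [-0.16604695  0.46338665  3.97926189] [ 0.29674008  0.08787909 -0.00528873]
```

```bash
python3 -m handwheel '[[[0,0,0,0,0,-0.005,0.04],[0,0,0,0,0,-0.015,0.04],[0,0,0,0,0,-0.03,0.04],[0,0,0,0,0,-0.03,0.04],[0,0,0,0,0,-0.03,0.04],[0,0,0,0,0,-0.01,0.04]]]'
python3 -m handwheel '[[[0,0,0,-0.012,-0.018,0,0.04],[0,0,0,-0.025,-0.035,0,0.04],[0,0,0,-0.025,-0.035,0,0.04],[0,0,0,-0.025,-0.035,0,0.04],[0,0,0,-0.025,-0.035,0,0.04],[0,0,0,-0.025,-0.035,0,0.04],[0,0,0,-0.025,-0.035,0,0.04],[0,0,0,-0.025,-0.035,0,0.04],[0,0,0,-0.025,-0.035,0,0.04],[0,0,0,-0.025,-0.035,0,0.04],[0,0,0,-0.015,-0.022,0,0.04],[0,0,0,0,0,0,0.04]]]'
python3 - <<'E'
from h import *
a=[snap(n,n+"2.png")[1] for n in("top","scene","wrist")]
s=r.sense();print(s["tcp_pos"],s["time_s"],s["gripper_force"])
T=cal("top");S=cal("scene")
f=lambda i,p:cv2.resize(i[int(p[1])-50:int(p[1])+50,int(p[0])-65:int(p[0])+65],None,fx=3,fy=3,interpolation=2)
P=s["tcp_pos"];p,q=proj(T,P),proj(S,P);print(p,q)
w=cv2.resize(a[2],(400,300),interpolation=3)
cv2.imwrite("pics/m2.png",np.vstack([np.hstack([f(a[0],p),f(a[1],q)])[:, :780]])[:,:,::-1])
cv2.imwrite("pics/m2.png",np.vstack([cv2.imread("pics/m2.png"),cv2.copyMakeBorder(w[:,:,::-1],0,0,0,380,0)]))
E
```

```text
time_s: 4.25
tcp_pos: [0.6218, -0.2377, 0.172]
ee_rot: [[0.952, -0.306, 0.007], [-0.306, -0.952, -0.002], [0.007, -0.0, -1.0]]
wrist_force: [1.1, -0.9, -1.5]
gripper_width: 0.629
gripper_force: 29.8
time_s: 5.45
tcp_pos: [0.4876, 0.1806, 0.167]
ee_rot: [[0.953, -0.302, -0.001], [-0.302, -0.953, 0.0], [-0.001, 0.0, -1.0]]
wrist_force: [0.4, -0.7, -3.1]
gripper_width: 0.629
gripper_force: 29.8
[0.48829322 0.17751331 0.16696584] 5.6 29.76413523851079
[167.26752742 236.79047751] [388.26597775 175.53214909]
```

View pics/m2.png

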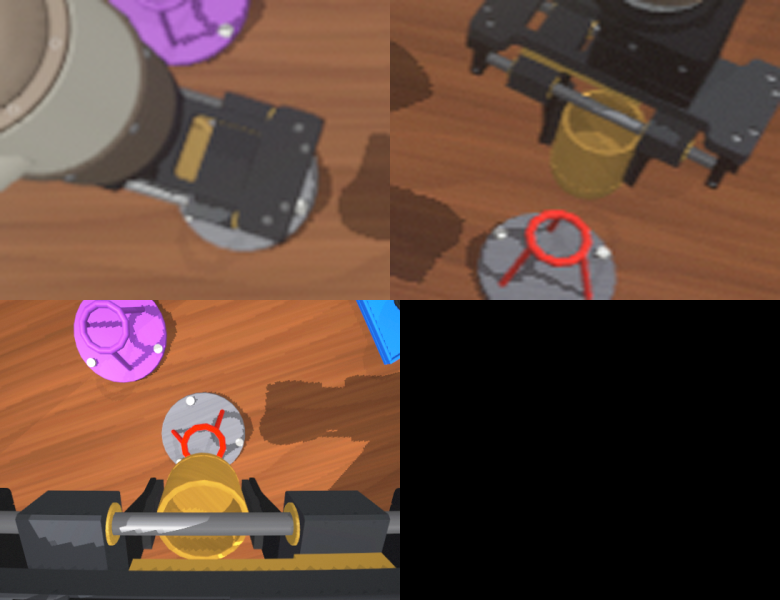

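The bowl is gripped upright about 107 mm above the bench, with the red ring ahead of it: wrist crop (203,440), full image about (284,195). Next is an enlarged wrist crop for the bowl's offset and lean.

```bash
python3 - <<'E'
import cv2
im=cv2.imread("pics/wrist2.png"); cv2.imwrite("pics/w2c.png",cv2.resize(im[170:370,190:390],None,fx=3,fy=3,interpolation=2))
E
```

```text
(no output)
```

View pics/w2c.png

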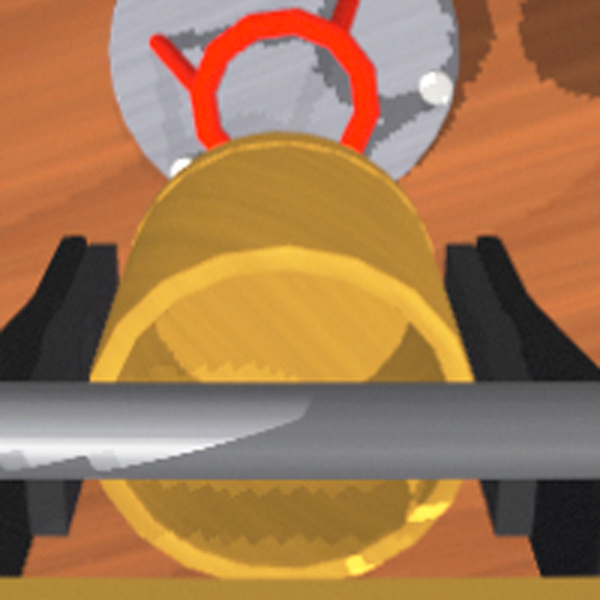

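The rim's front edge is at (285.7,252.3) and its rear edge near (284.3,363). The bottom silhouette's top is at (285.7,214.3), and the ring's outer top is at (285.7,173.3), with its sides at x≈253.7 and 316.7.

```bash
cat > t.py <<'E'
from h import *
def tc():
    c=cams.get_calibration("wrist"); T=np.array(c["T_tool_cam"]); R=T[:3,:3].T
    return np.array(c["camera_matrix"]),c["k1"],R,-R@T[:3,3]
E
python3 - <<'E'
from t import *
from scipy.optimize import brentq
c=tc()
for z in(-.0305,-.0335,-.0365):
    A=onz(c,(285.7,252.3),z);B=onz(c,(284.3,363),z)
    L=onz(c,(190+91/3,170+381/3),z);Rr=onz(c,(190+473/3,170+381/3),z)
    o,d=ray(c,(285.7,214.3)); d=d/np.linalg.norm(d)
    g=lambda x:np.linalg.norm(np.cross(np.array([x,A[1],z+.046])-o,d))-.028
    print(z,"front",A[:2],"rear",B[:2],"LR",L,Rr,"sphere x",brentq(g,A[0]-.06,A[0]-.012) if g(A[0]-.06)*g(A[0]-.012)<0 else [g(A[0]+k) for k in(-.06,-.03,-.012,0)])
s=r.sense();tz=s["tcp_pos"][2]-.0565
F=onz(c,(285.7,173.3),tz);print("ring outer top",F,"centre x",F[0]-.025, "sides",onz(c,(253.7,201.7),tz),onz(c,(316.7,201.7),tz))
R=np.array(s["ee_rot"]);print("scene/top ring in tool",R.T@(np.array([.490,.178,.0565])-s["tcp_pos"]),s["tcp_pos"])
E
```

```text
-0.0305 front [0.0241472  0.00127337] rear [-0.03005052  0.00070759] LR [ 0.00372045 -0.02617487 -0.0305    ] [ 0.00368521  0.02733745 -0.0305    ] sphere x -0.0038377449387661244
-0.0335 front [0.02547026 0.00125405] rear [-0.02748128  0.00070128] LR [ 0.00551318 -0.02556307 -0.0335    ] [ 0.00547876  0.02671883 -0.0335    ] sphere x -0.0028832848438085645
-0.0365 front [0.02679332 0.00123472] rear [-0.02491205  0.00069496] LR [ 0.00730591 -0.02495128 -0.0365    ] [ 0.0072723   0.02610021 -0.0365    ] sphere x -0.0019288247429264129
ring outer top [0.02892198 0.00211125 0.11046584] centre x 0.003921983174285132 sides [ 0.00592321 -0.02345973  0.11046584] [0.00588391 0.02692951 0.11046584]
scene/top ring in tool [ 0.00160356 -0.00112322  0.11046274] [0.48829322 0.17751331 0.16696584]
```

```bash
python3 -m handwheel '[[[0,0,0,0.004,0.001,0.01,0.04],[0,0,0,0.003,0,0.015,0.04],[0,0,0,0,0,0.015,0.04],[0,0,0,0,0,0.008,0.04],[0,0,0,0,0,0,0.04],[0,0,0,0,0,0,0.04]]]'
python3 - <<'E'
from h import *
s=r.sense();print(s["tcp_pos"],s["time_s"])
w=snap("wrist","wrist3.png")[1];sc=snap("scene","scene3.png")[1]
cv2.imwrite("pics/m3.png",np.hstack([cv2.resize(w[170:370,190:390],None,fx=2,fy=2,interpolation=2),cv2.resize(sc[140:240,330:430],(400,400),interpolation=2)])[:,:,::-1])
E
```

```text
time_s: 6.2
tcp_pos: [0.4956, 0.1745, 0.1196]
ee_rot: [[0.952, -0.306, 0.0], [-0.306, -0.952, -0.0], [0.0, 0.0, -1.0]]
wrist_force: [-0.4, -0.6, -3.6]
gripper_width: 0.633
gripper_force: 29.8
[0.49564197 0.17449845 0.11961555] 6.2
```

View pics/m3.png

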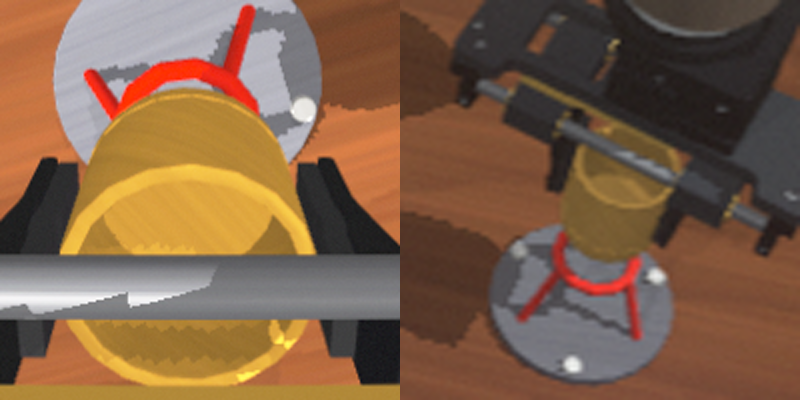

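```bash
python3 - <<'E'
from t import *
c=tc(); s=r.sense();tz=s["tcp_pos"][2]-.0565;R=np.array(s["ee_rot"])
F=onz(c,(283,199),tz);print("wrist ring centre",F[0]-.025,onz(c,(284,222),tz)[1])
S=cal("scene")
for z in(.102,.107):
    P=onz(S,(383.2,192.25),z);print("scene bowl",P,"tool",R.T@(P-s["tcp_pos"]))
P=onz(S,(379.2,204.3),.0565);print("scene ring tool",R.T@(P-s["tcp_pos"]))
# subpixel outline numbers
from m import mask
im=cv2.imread("pics/wrist3.png")[:,:,::-1].copy();m=mask(im,"red")
for y in range(196,224,3):
    x=np.where(m[y,230:330])[0]+230
    if len(x):print(y,x.min(),x.max(),end="; ")
for x in (277,281,284,288): print(x,np.where(m[180:230,x])[0].min()+180,np.where(m[180:230,x])[0].max()+180)
E
```

```text
wrist ring centre -0.00420720194955191 0.000714693821877894
scene bowl [0.48736897 0.17925676 0.102     ] tool [-0.00936136 -0.00143292  0.01824943]
scene bowl [0.49085717 0.17882129 0.107     ] tool [-0.00590166 -0.00209137  0.01325403]
scene ring tool [-0.00581022 -0.00260543  0.06375479]
196 304 311; 199 303 310; 202 268 309; 205 233 308; 208 233 308; 211 234 310; 214 236 312; 217 238 314; 220 240 317; 223 241 318; 277 201 209
281 200 209
284 200 208
288 200 208
```

```bash
python3 -m handwheel '[[[0,0,0,0,0,0.01,0.04],[0,0,0,0,0,0.006,0.04],[0,0,0,0,0,0.003,0.04],[0,0,0,0,0,0,0.04],[0,0,0,0,0,0,0.04]]]' | grep -v grip;  python3 -m handwheel '[[[0,0,0,0,0,0.0015,0.04],[0,0,0,0,0,0,0.04]]]' | grep -v grip; python3 -m handwheel '[[[0,0,0,0,0,0.0015,0.04],[0,0,0,0,0,0,0.04]]]'| grep -v grip
```

```text
time_s: 6.8
tcp_pos: [0.4953, 0.175, 0.1005]
ee_rot: [[0.952, -0.306, 0.0], [-0.306, -0.952, -0.0], [0.0, 0.0, -1.0]]
wrist_force: [0.8, 1.1, -2.7]
time_s: 7.0
tcp_pos: [0.4952, 0.175, 0.0991]
ee_rot: [[0.952, -0.306, 0.0], [-0.306, -0.952, 0.0], [0.0, -0.0, -1.0]]
wrist_force: [0.0, -0.2, -2.4]
time_s: 7.2
tcp_pos: [0.4951, 0.1748, 0.0974]
ee_rot: [[0.952, -0.306, -0.0], [-0.306, -0.952, -0.0], [-0.0, 0.0, -1.0]]
wrist_force: [0.3, 0.1, -2.6]
```

```bash
python3 -m handwheel '[[[0,0,0,0,0,0.0015,0.04],[0,0,0,0,0,0,0.04]]]' | egrep 'force:|tcp';  python3 -m handwheel '[[[0,0,0,0,0,0.001,0.04],[0,0,0,0,0,0,0.04]]]' | egrep 'force:|tcp'; python3 -m handwheel '[[[0,0,0,0,0,0.001,0.04],[0,0,0,0,0,0,0.04]]]'| egrep 'force:|tcp'
```

```text
tcp_pos: [0.4951, 0.1748, 0.0959]
wrist_force: [-0.3, -0.3, -3.1]
gripper_force: 29.8
tcp_pos: [0.4951, 0.1749, 0.0949]
wrist_force: [-1.1, -0.6, -3.2]
gripper_force: 29.8
tcp_pos: [0.4951, 0.1749, 0.0939]
wrist_force: [-0.6, -0.1, -2.0]
gripper_force: 29.8
```

```bash
python3 -m handwheel '[[[0,0,0,0,0,0.001,0.04],[0,0,0,0,0,0,0.04]]]' | egrep 'force:|tcp';  python3 -m handwheel '[[[0,0,0,0,0,0.001,0.04],[0,0,0,0,0,0,0.04]]]' | egrep 'force:|tcp'
```

```text
tcp_pos: [0.4951, 0.1749, 0.0929]
wrist_force: [0.1, 1.1, -3.2]
gripper_force: 29.8
tcp_pos: [0.4953, 0.1749, 0.0925]
wrist_force: [-2.4, 0.2, 0.9]
gripper_force: 29.7
```

```bash
python3 -m handwheel '[[[0,0,0,-0.0012,0.0004,0,0.04],[0,0,0,0,0,0,0.04],[0,0,0,0,0,0,0.04]]]' | egrep 'force:|tcp';  python3 -m handwheel '[[[0,0,0,0,0,0.0005,0.04],[0,0,0,0,0,0,0.04]]]' | egrep 'force:|tcp';  python3 -m handwheel '[[[0,0,0,0,0,0.0005,0.04],[0,0,0,0,0,0,0.04]]]' | egrep 'force:|tcp'
```

```text
tcp_pos: [0.4938, 0.1749, 0.0919]
wrist_force: [-0.6, -0.4, -2.4]
gripper_force: 29.8
tcp_pos: [0.4939, 0.1749, 0.0918]
wrist_force: [-1.3, 0.5, -0.0]
gripper_force: 29.7
tcp_pos: [0.494, 0.175, 0.0917]
wrist_force: [-1.8, 0.3, 4.6]
gripper_force: 29.7
```

```bash
python3 -m handwheel '[[[0,0,0,-0.0005,0.0001,0,0.04],[0,0,0,0,0,0,0.04],[0,0,0,0,0,0,0.04]]]' | egrep 'force:|tcp'; python3 -m handwheel '[[[0,0,0,0,0,0,0.04]]]' | egrep 'force:|tcp'
python3 - <<'E'
from h import *
w=snap("wrist","wrist4.png")[1];sc=snap("scene","scene4.png")[1];print(r.sense()["time_s"])
cv2.imwrite("pics/m4.png",np.hstack([cv2.resize(w[170:370,190:390],None,fx=2,fy=2,interpolation=2),cv2.resize(sc[140:240,330:430],(400,400),interpolation=2)])[:,:,::-1])
E
```

```text
tcp_pos: [0.4939, 0.175, 0.0916]
wrist_force: [-1.8, -0.1, 5.9]
gripper_force: 29.7
tcp_pos: [0.4939, 0.1751, 0.0916]
wrist_force: [-1.9, -0.7, 5.4]
gripper_force: 29.7
9.4
```

View pics/m4.png

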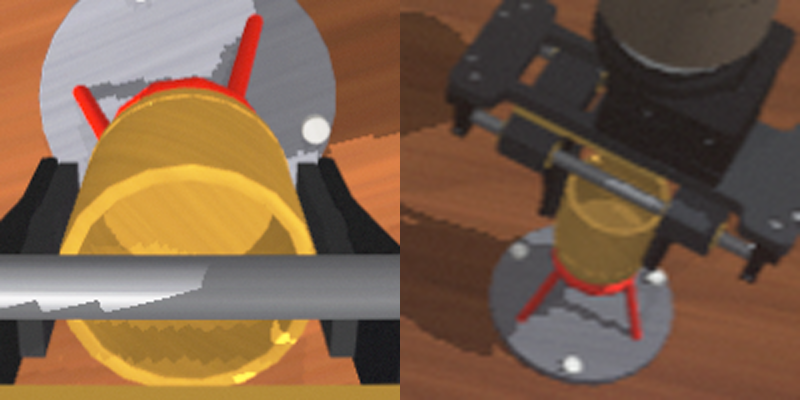

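The bowl is seated in the ring and its silhouette in the gripper is unchanged. Now I'll ease the preload, open slowly and go up.

```bash
python3 -m handwheel '[[[0,0,0,0,0,-0.0004,0.04],[0,0,0,0,0,0,0.056],[0,0,0,0,0,0,0.058],[0,0,0,0,0,0,0.060],[0,0,0,0,0,0,0.064],[0,0,0,0,0,0,0.072],[0,0,0,0,0,0,0.082],[0,0,0,0,0,0,0.082],[0,0,0,0,0,0,0.082]]]'
python3 -m handwheel '[[[0,0,0,0,0,-0.005,0.082],[0,0,0,0,0,-0.015,0.082],[0,0,0,0,0,-0.03,0.082],[0,0,0,0,0,-0.03,0.082],[0,0,0,0,0,-0.02,0.082],[0,0,0,-0.02,0,-0.01,0.082],[0,0,0,-0.03,0,0,0.082],[0,0,0,-0.03,0,0,0.082],[0,0,0,-0.01,0,0,0.082],[0,0,0,0,0,0,0.082],[0,0,0,0,0,0,0.082]]]'
python3 - <<'E'
from h import *
a=[snap(n,n+"5.png")[1] for n in("wrist","scene","top")];print(r.sense()["time_s"])
c=cal("wrist");p=proj(c,[.49,.178,.09]);print(p)
x,y=[int(v) for v in p];y=max(y,75);
cv2.imwrite("pics/m5.png",np.hstack([cv2.resize(a[0][y-75:y+75,x-75:x+75],(400,400),interpolation=2),cv2.resize(a[1][140:240,330:430],(400,400),interpolation=2)])[:,:,::-1])
E
```

```text
time_s: 10.3
tcp_pos: [0.4934, 0.175, 0.0914]
ee_rot: [[0.952, -0.306, 0.0], [-0.306, -0.952, 0.0], [0.0, -0.0, -1.0]]
wrist_force: [0.3, -0.3, -0.4]
gripper_width: 0.922
gripper_force: 0.0
time_s: 11.4
tcp_pos: [0.4084, 0.2028, 0.2018]
ee_rot: [[0.952, -0.305, 0.001], [-0.305, -0.952, 0.0], [0.001, -0.001, -1.0]]
wrist_force: [0.2, 0.4, -0.4]
gripper_width: 0.943
gripper_force: 0.0
11.55
[280.4588348   98.33619645]
```

View pics/m5.png

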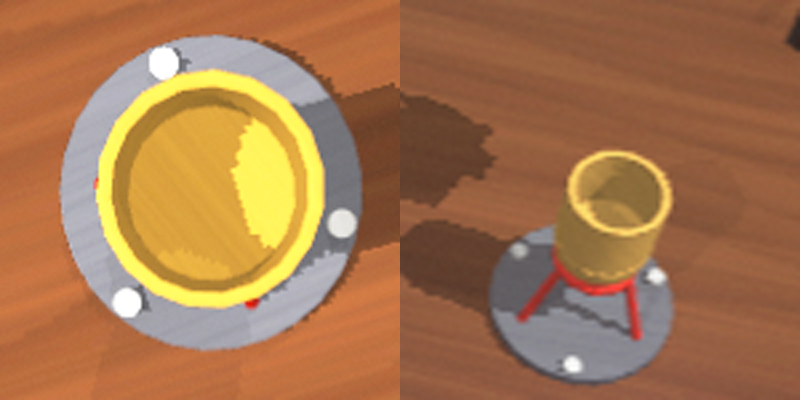

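The bowl stands free in the red ring. In the wrist crop the mouth centre is (211,188) and the foot centre (211,192); the scene's mouth centre is about (619,194) in the crop. Next is a numerical lean check.

```bash
python3 - <<'E'
from h import *
c=cal("wrist");k=150/400;x0,y0=280-75,98-75
f=lambda u,v:(x0+u*k,y0+v*k)
print("wrist mouth",onz(c,f(211,188),.125),"foot",onz(c,f(211,192.5),.008))
# radii check
print(onz(c,f(97,188),.125)-onz(c,f(325,188),.125))
g=lambda u,v:(330+(u-400)/4,140+v/4)
S=cal("scene");T=cal("top")
print("scene mouth",onz(S,g(619.5,194),.125),"foot",onz(S,g(581.5,303),.008),"ring before",onz(S,(379.1,204.3),.0565))
from m import *
im=cv2.imread("pics/top5.png")[:,:,::-1].copy()
q=proj(T,[.49,.178,.125]);print("top expected",q)
t0=cv2.imread("pics/top0.png")[:,:,::-1].copy()
A=cv2.resize(im[200:280,140:220],(400,400),interpolation=2);cv2.imwrite("pics/m6.png",np.hstack([A,cv2.resize(im[150:230,270:400],(650*400//400,400),interpolation=2)[:,:400]])[:,:,::-1])
E
```

```text
wrist mouth [0.49161914 0.17470556 0.125     ] foot [0.49283475 0.17405977 0.008     ]
[0.01689145 0.05226158 0.        ]
scene mouth [0.49277799 0.17929732 0.125     ] foot [0.49395564 0.17947027 0.008     ] ring before [0.49123262 0.17909682 0.0565    ]
top expected [171.91522518 238.60051545]
```

View pics/m6.png

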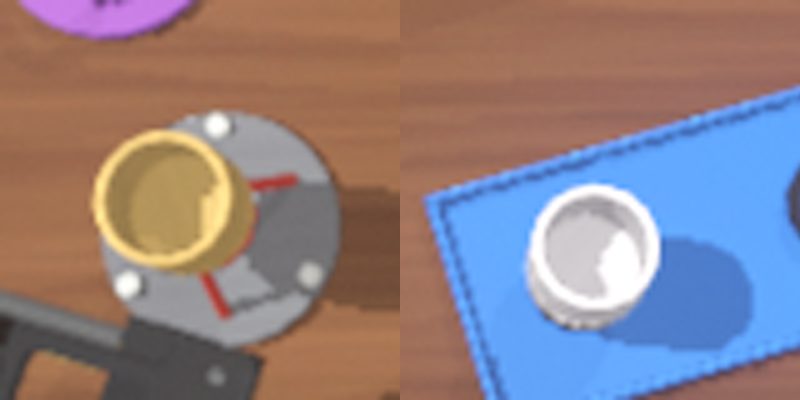

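The mouth is centred over the foot to about 1.5 mm in the wrist and scene views, so the bowl is essentially level. The silver bowl is undisturbed and the gripper is clear.

```bash
python3 -c "
from station import r
print(r.finish_job())"
```

```text
the job is handed in; nothing more can be done
None
```

The brass bowl is in the red ring stand, mouth up, centred to about 1.5 mm and level to about 2° by camera, and let go; the silver-grey bowl is still in its place, and I handed the job in at about 11.6 s.

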